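# Vent the valve block by its override caps

## Task

Make the valve block safe before it is stripped: push the black override caps on top of its three solenoid valves fully down to their stops, where they stay, one after the other - first the accumulator dump valve (tall round coil), then the work-line valve (large square coil), last the pilot valve (small square coil). Only push: pull no cap up, and pick up or shift none of the loose parts and tools lying about. Do not touch the relief valve with its knurled adjusting knob.

Things in the scene. Friction and masses are not known exactly. Their poses are not given: they have to be found in the camera images.
- block: Aluminium valve block on timber packers, fixed, 130 (x) by 300 (y) mm; origin on the bench under its centre, top face 90 mm up. Four upright valves stand on it in a row, 20 mm to +x of its centre line, at y = -105, -35, 35, 105 mm; which stands where varies. A dark ball (accumulator, 103 mm) is on its +y end, a dial gauge on its -y end, both under 150 mm high.
- dump_cap_top (a point): Top centre of the override cap of the accumulator dump valve (tall ROUND coil, 50 mm diameter, 62 mm high, the tallest valve). Black ribbed plastic push cap, 26 mm diameter, 11 mm thick, flat on top, axis vertical; the top is about 191 mm above the bench before it is pushed.
- dump_cap (a joint): How far that cap has been pushed down, m: 0 to 0.0015 at the start, 0.008 = on its stop (fully home: the 8 mm gap of bare stem under the cap's collar has closed). Moving it takes about 6 N all the way, straight down, and it stays wherever it is left (detent). It can also be pulled up, to -0.004, which is wrong.
- work_cap_top (a point): Top centre of the override cap of the work-line valve (LARGE SQUARE coil, 50 by 50 mm, 46 mm high). Black ribbed plastic push cap, 26 mm diameter, 11 mm thick, flat on top, axis vertical; the top is about 175 mm above the bench before it is pushed.
- work_cap (a joint): How far that cap has been pushed down, m: 0 to 0.0015 at the start, 0.008 = on its stop (fully home: the 8 mm gap of bare stem under the cap's collar has closed). Moving it takes about 6 N all the way, straight down, and it stays wherever it is left (detent). It can also be pulled up, to -0.004, which is wrong.
- pilot_cap_top (a point): Top centre of the override cap of the pilot valve (SMALL SQUARE coil, 34 by 34 mm, 32 mm high, the lowest of the three solenoid valves). Black ribbed plastic push cap, 26 mm diameter, 11 mm thick, flat on top, axis vertical; the top is about 161 mm above the bench before it is pushed.
- pilot_cap (a joint): How far that cap has been pushed down, m: 0 to 0.0015 at the start, 0.008 = on its stop (fully home: the 8 mm gap of bare stem under the cap's collar has closed). Moving it takes about 6 N all the way, straight down, and it stays wherever it is left (detent). It can also be pulled up, to -0.004, which is wrong.
- relief_valve: Pressure relief valve, the fourth in the row: no coil and no black cap, a bare steel hexagon with lock nut and a knurled aluminium adjusting knob, 32 mm diameter, its top 166 mm above the bench. Origin on the block's top face, on the valve's axis. Not to be touched.
- socket: Loose steel wrench socket standing on the front ledge of the block, 25 mm diameter, 34 mm high; origin at its underside. Leave alone.
- coil_nut: Loose steel ring nut lying on the front ledge of the block, 28 mm outside, 9 mm high; origin at its underside. Leave alone.
- piston: Loose pump piston standing on its brass shoe on the bench in front of the block, 34 mm across the shoe, 73 mm high; origin at its underside. Leave alone.
- wrench: Loose wrench, 170 mm long, lying on the bench in front of the block; origin under its middle, its x axis along it. Leave alone.
- bearing: Loose bearing ring, 62 mm outside, 19 mm high, lying on the bench beyond the block; origin at its underside. Leave alone.
- barrel: Loose steel cylinder barrel with nine bores, 82 mm diameter, 62 mm high, standing on the bench beyond the block; origin at its underside. Leave alone.
- oil_can: Loose red oil bottle, 64 mm diameter, 130 mm high, standing on the bench to the right (-y) of the block; origin at its underside. Leave alone.
- hammer: Loose hammer with orange handle, 270 mm long, lying along x on the bench at the left (+y); origin on the bench under the handle. Leave alone.

How it is judged:
On the way, in this order (a step that is already met when the one before it is completed fails the run):
1. the dump valve's cap is fully down, the other two still up (value of joint dump_cap above 0.0062 m and value of joint each of work_cap, pilot_cap below 0.003 m), for 0.1 s.
2. the work-line valve's cap is fully down too, the pilot valve's still up (value of joint each of dump_cap, work_cap above 0.0062 m and value of joint pilot_cap below 0.003 m), for 0.1 s.
3. the pilot valve's cap is fully down as well (value of joint each of dump_cap, work_cap, pilot_cap above 0.0062 m), for 0.1 s.
At the end, for the whole second after the job is handed in: All three override caps are pushed down by more than 6.2 mm of their 8 mm travel and stay there; every loose part and tool is within 20 mm of where it was (all of step 3 and distance of each of socket, coil_nut, piston, wrench, bearing, barrel, oil_can, hammer from where it was at the start of the episode below 0.02 m); the robot touches nothing.
It fails at once if the work-line valve's cap goes down (3 mm) before the dump valve's cap is fully down (value of joint work_cap above 0.003 m and value of joint dump_cap below 0.0062 m).
It fails at once if the pilot valve's cap goes down (3 mm) before the work-line valve's cap is fully down (value of joint pilot_cap above 0.003 m and value of joint work_cap below 0.0062 m).
It fails at once if a cap is pulled up by 1.5 mm (value of joint any of dump_cap, work_cap, pilot_cap below -0.0015 m).
It fails at once if the relief valve is touched (more than 1 N) (contact force between relief_valve and anything else above 1 N).
It fails at once if a loose part or tool is shifted or lifted by more than 20 mm (distance of any of socket, coil_nut, piston, wrench, bearing, barrel, oil_can, hammer from where it was at the start of the episode above 0.02 m).
It also fails if it takes over 51 s, if anything falls off the work surface, if the arm or the gripper's body presses on something with over 40 N, if the wrist force passes 120 N, or if a joint passes its speed limit or range.

## Robot

A 6-joint arm with a two-finger parallel gripper is mounted at the origin on the work surface. World frame = base frame: x ahead of the robot, y to its left, z up, the work surface at z = 0. Lengths are in m, angles in rad, forces in N, time in s.
With the tool pointing down it reaches from about 0.325 to 0.775 m from the base axis. Payload 5.5 kg.
Tool frame: the origin (TCP) lies midway between the tips of the shut fingers; the grasp point (between the pads) lies 19 mm behind it; z points along the fingers, y is the line along which they close (so a half turn about z gives the same grasp; the last joint's range is limited). The gripper opens to 88 mm and grips with 3 to 60 N. Pads are 20 mm wide; open, the fingers measure 115 mm over their backs; the gripper's body (75 mm by 178 mm) begins 61 mm behind the grasp point.
Start: joints at [-1.264, 0.091, 1.231, -0, 1.82, -0.057], TCP at [0.213, -0.561, 0.223] pointing down, gripper open.
Joint ranges: [-2.87, 2.87], [-0.86, 2.18], [0.17, 2.46], [-1.51, 4.65], [0.06, 2.69], [-2.65, 2.65]. Speed limits (rad/s): [2.57, 2.57, 3.01, 3.14, 3.14, 3.14].

## Interface

Orientations are given as a rotation vector (axis times angle).
In Python, from bench import env gives the robot as it stands. The module is installed in compiled form; this text tells all that it offers.
- The arm moves only by the shell command python3 -m crank 'ROWS' [FORCE]. ROWS is JSON, one flat list of numbers, 5 for each row, row after row: the shift along the tool's x, y, z in mm, then the turn about the tool's z in rad, then the closure, from -1 (fully open) to 1 (shut). A call has 1 to 8 rows; each row shifts and turns the commanded pose from where the row before left it, along the tool's axes as they then stand; what a row does not reach is not made up. A row lasts 1/8 s, in which the tool goes at most 62.5 mm and 10.7 degrees, less where a joint would pass 70% of its speed; a pose out of reach is approached as far as the arm can. A call with a gripper value outside its range is refused whole. The fingers move at their own pace and stop on an object; FORCE is the grip in N (left out, the last holds). Time passes only in rows, so rows that do not move let the fingers close. It gives the time, the measured TCP pose, the force, the opening and the grip force at its end, in the units of the state.
- env.get_obs(): the state, without advancing time (a new reading comes with each control period).
- env.snapshot(name): name is "scene" or "top" or "wrist"; returns a dict with "img" (420x560x3 uint8, red, green, blue), "vertical_fov" (degrees; the focal length in pixels is half the picture's height over the tangent of half this angle, whatever the lens; pixels are square), "cx", "cy" (the principal point, pixels), "extrinsics" (4x4, takes a point from world to camera coordinates); the wrist camera has in their place "T_tool_cam" (4x4, takes a point from camera to tool coordinates, whose origin is the TCP and whose axes are the flange's). Camera axes: x right, y down, z forward; pixel columns grow to the right and rows downward; lengths in m; the calibration is good to about 2 mm. A picture is of the moment at which its call begins: read the wrist's pose just before it. There is no depth.
- env.close_job(): hands the job in; it is judged then, once.
The state is a dict: "clock": time; "qpos": joint angles; "dq": joint speeds; "joint_torque": joint torques, N m; "eef_pos": TCP position; "ee_rot": TCP orientation; "contact_force": force on the tool from outside, world axes, zero at the start; "ft_torque": the same for the moment, N m; "finger_gap": opening from 0.0 (shut) to 1.0 (fully open); "finger_force": force on a finger pad.
Only numpy, scipy, OpenCV 4.12 (cv2) and the standard library are available. Lean on these libraries where they do the work, as an engineer would, in place of code of your own. Each camera call takes 0.05 s, during which the arm holds its last target. There are 200 camera calls.

## Working session

There is one attempt and no reset: what is moved stays moved. The work goes in short steps, Python scripts to look and compute and a shell command to move; the robot and the scene stay as the last step left them, time stands still between calls to the robot, and variables do not carry over. Pictures are saved under pics/ and viewed, at most 10 in all, crops included, and the job is handed in when it is done.

```bash
mkdir -p pics
cat > h.py <<'E'
import numpy as np,cv2,pickle
from bench import env
from scipy.spatial.transform import Rotation as R
def snap(n,f):
    o=env.get_obs(); s=env.snapshot(n); cv2.imwrite(f'pics/{f}.png',s['img'][:,:,::-1]); pickle.dump((o,s),open(f'{f}.pkl','wb')); return o,s
def cam(o,s):
    if 'extrinsics' in s: T=np.linalg.inv(s['extrinsics'])
    else:
        A=np.eye(4);A[:3,:3]=R.from_rotvec(o['ee_rot']).as_matrix();A[:3,3]=o['eef_pos'];T=A@s['T_tool_cam']
    f=s['img'].shape[0]/2/np.tan(np.radians(s['vertical_fov'])/2)
    return T,f
def pix2plane(o,s,u,v,z):
    T,f=cam(o,s); d=T[:3,:3]@[(u-s['cx'])/f,(v-s['cy'])/f,1]; return T[:3,3]+d*(z-T[2,3])/d[2]
def proj(o,s,p):
    T,f=cam(o,s); c=np.linalg.inv(T)@[*p,1]; return c[0]/c[2]*f+s['cx'],c[1]/c[2]*f+s['cy']
def load(f): return pickle.load(open(f'{f}.pkl','rb'))
E
python3 - <<'E'
from h import *
for n in('top','scene'):
    o,s=snap(n,n+'0'); T,f=cam(o,s); print(n,T.round(3).tolist(),f,s['cx'],s['cy'])
print(o)
a=[cv2.imread(f'pics/{n}0.png') for n in('top','scene')]
E
```

```text
top [[0.069, -0.973, 0.22, 0.239], [-0.998, -0.067, 0.014, 0.09], [0.001, -0.22, -0.976, 1.683], [0.0, 0.0, 0.0, 1.0]] 513.4753081809638 281.8852906185882 204.24524904293656
scene [[-0.812, 0.464, -0.353, 1.102], [0.583, 0.639, -0.502, 0.809], [-0.008, -0.614, -0.789, 1.259], [0.0, 0.0, 0.0, 1.0]] 524.70794357908 275.24575437293163 213.23638978202
{'clock': 0.05, 'qpos': array([-1.26369571e+00,  9.18597194e-02,  1.23184548e+00, -1.98431296e-05,
        1.81980545e+00, -5.67164754e-02]), 'dq': array([ 0.00025051,  0.00085648, -0.00098665,  0.00026334,  0.00082711,
        0.00066197]), 'joint_torque': array([ 1.61896187e-03, -4.48207462e+01, -4.07904804e+01,  7.00664031e-02,
        2.88552203e-02, -1.17672466e-04]), 'eef_pos': array([ 0.21340158, -0.56045729,  0.22152918]), 'ee_rot': array([-3.08788918e+00, -5.67984619e-01,  4.05925538e-04]), 'contact_force': array([-0.10559313, -0.78862535,  0.55604328]), 'ft_torque': array([-0.04627181, -0.02675626,  0.00367061]), 'finger_force': 0.0, 'finger_gap': 1.0038293586528813}
```

View pics/top0.png

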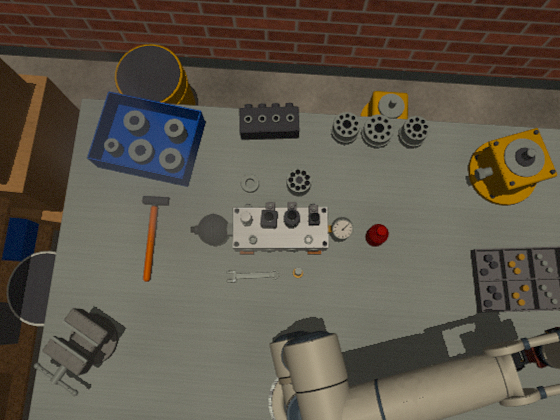

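View pics/scene0.png

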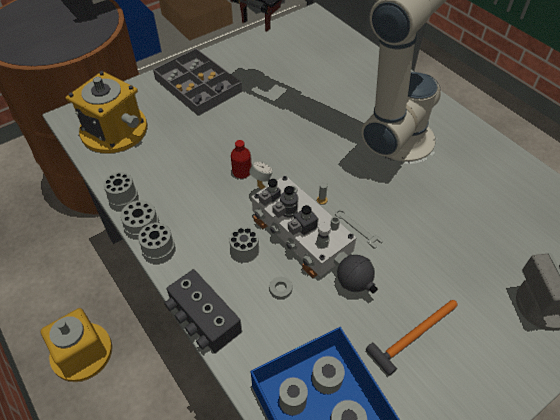

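The top view shows the block at about (280,228). In the row, from +y to -y, are the relief valve (247,217), then coils at (269,215), (291,213) and (314,213). I'll zoom in to tell them apart.

Run:
```python
from h import *
a=cv2.imread('pics/top0.png')[192:262,225:335]; b=cv2.imread('pics/scene0.png')[165:285,235:375]
a=cv2.resize(a,(790,500),interpolation=2)[:, :]; b=cv2.resize(b,None,fx=5.5,fy=5,interpolation=2)
cv2.imwrite('pics/ca.png',cv2.resize(cv2.convertScaleAbs(a,alpha=1.5,beta=20),(550,350)))
cv2.imwrite('pics/cb.png',cv2.resize(cv2.convertScaleAbs(b,alpha=1.5,beta=20),(700,600)))
o,s=load('top0')
for u,v,z in((247,217,.166),(269,210,.17),(291,209,.17),(314,209,.17)): print(pix2plane(o,s,u,v,z).round(3))
# block top face by white mask
m=cv2.inRange(cv2.cvtColor(s['img'],cv2.COLOR_RGB2GRAY)[195:265,225:335],150,255)
c=max(cv2.findContours(m,0,1)[0],key=cv2.contourArea); r=cv2.minAreaRect(c);print(r)
for p in cv2.boxPoints(r): print(pix2plane(o,s,p[0]+225,p[1]+195,.09).round(3))
```

```text
[0.534 0.215 0.166]
[0.559 0.15  0.17 ]
[0.567 0.084 0.17 ]
[0.571 0.015 0.17 ]
((55.0, 32.0), (40.0, 94.0), 90.0)
[0.578 0.268 0.09 ]
[ 0.598 -0.03   0.09 ]
[ 0.471 -0.036  0.09 ]
[0.45  0.257 0.09 ]
```

View pics/ca.png

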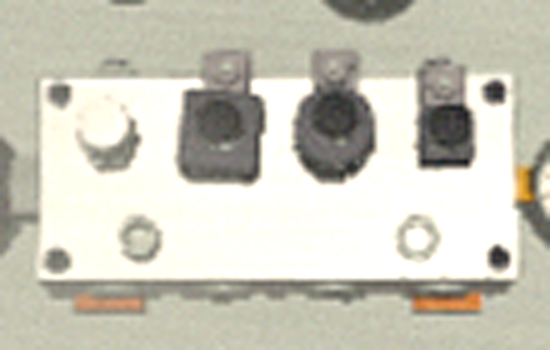

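View pics/cb.png

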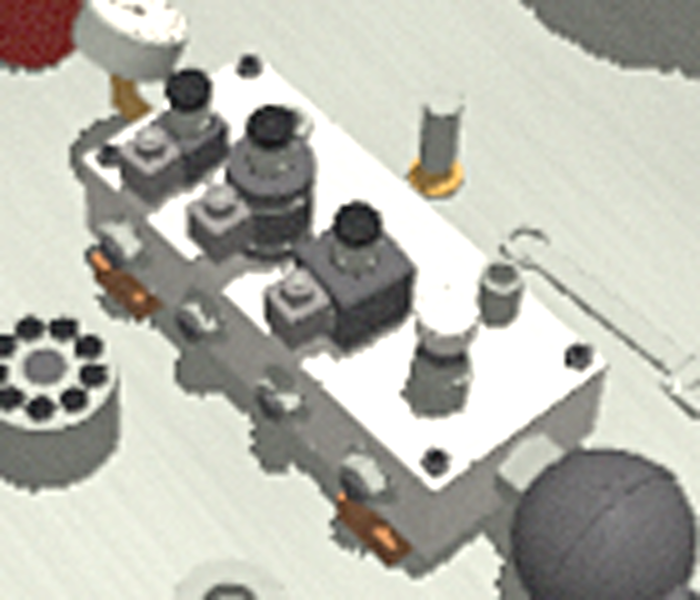

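Order along y, from +y to -y, is relief, work (square), dump (round), pilot (small). The top crop has the caps at (223,119), (338,114) and (448,126). The scene crop has them at work (357,222), dump (270,127) and pilot (187,90). Next I'll triangulate roughly and work out the move.

Run:
```python
from h import *
t,s=load('top0'),load('scene0')
for n,a,b,z in(('dump',(338,114),(270,127),.191),('work',(223,119),(357,222),.175),('pilot',(448,126),(187,90),.161)):
    p=pix2plane(*t,225+a[0]/5,192+a[1]/5,z);q=pix2plane(*s,235+b[0]/5,165+b[1]/5,z);print(n,p.round(4),q.round(4))
o=t[0]; M=R.from_rotvec(o['ee_rot']).as_matrix(); print(M.round(3))
print(M.T@(np.array([.54,.08,.29])-o['eef_pos'])*1e3)
T=s; 
print(env.snapshot('wrist')['T_tool_cam'].round(3))
```

```text
dump [0.5448 0.0783 0.191 ] [0.55   0.0887 0.191 ]
work [0.5403 0.1467 0.175 ] [0.5438 0.1574 0.175 ]
pilot [0.5482 0.0113 0.161 ] [0.5557 0.0197 0.161 ]
[[ 0.935  0.356 -0.001]
 [ 0.356 -0.935  0.002]
 [ 0.    -0.002 -1.   ]]
[ 533.10980987 -482.46840258  -67.492086  ]
[[-0.001 -0.954 -0.301  0.083]
 [ 1.    -0.    -0.     0.   ]
 [ 0.    -0.301  0.954 -0.163]
 [ 0.     0.     0.     1.   ]]
```

```bash
python3 -m crank '[0,0,-50,0,1, 35,-30,-20,0,1, 40,-35,0,0,1, 40,-35,0,0,1, 40,-35,0,0,1, 40,-35,0,0,1, 40,-35,0,0,1, 40,-35,0,0,1]' 20; python3 -m crank '[40,-35,0,0,1, 40,-35,0,0,1, 40,-40,0,0,1, 40,-40,0,0,1, 40,-40,0,0,1, 40,-40,0,0,1, 20,-30,0,0,1, 0,0,0,0,1]'
python3 - <<'E'
from h import *
o,s=snap('wrist','w0'); print(o['clock'],o['eef_pos'],o['ee_rot'],o['finger_gap'])
for p in((.546,.082,.191),(.542,.151,.175),(.551,.015,.161)): print(proj(o,s,p))
E
```

```text
clock: 1.15
eef_pos: [0.3855, -0.237, 0.2924]
ee_rot: [-3.09, -0.568, 0.0]
contact_force: [0.4, -0.6, 0.9]
finger_gap: 0.126
finger_force: 0.0
clock: 2.15
eef_pos: [0.5356, 0.0991, 0.2915]
ee_rot: [-3.088, -0.574, 0.003]
contact_force: [-0.3, -0.5, -0.5]
finger_gap: 0.003
finger_force: 0.0
2.15 [0.53558723 0.0990824  0.29153839] [-3.08822233e+00 -5.74141196e-01  3.06029737e-03] 0.003220416243768139
(np.float64(300.70672600635555), np.float64(206.4890377558184))
(np.float64(229.0704675668619), np.float64(179.7699269355746))
(np.float64(361.917323796662), np.float64(216.23267561476774))
```

View pics/w0.png

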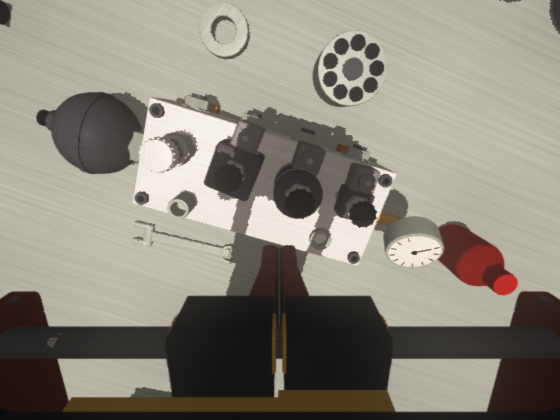

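The wrist view has the caps at about work (229,175), dump (298,202) and pilot (361,210), close to the prediction. The shut finger tips are at (279,247). I'll refine with a darkness mask.

Run:
```python
from h import *
o,s=load('w0'); g=cv2.cvtColor(s['img'],cv2.COLOR_RGB2GRAY)
M=R.from_rotvec(o['ee_rot']).as_matrix()
v=g[140:230,200:390]
for n,c,z in(('dump',(298,202),.190),('work',(229,175),.174),('pilot',(361,210),.160)):
    p=g[c[1]-25:c[1]+25,c[0]-25:c[0]+25]
    for th in(30,38,46):
        m=cv2.morphologyEx((p<th).astype(np.uint8),cv2.MORPH_OPEN,np.ones((5,5)))
        cs=cv2.findContours(m,0,1)[0]
        if not cs: continue
        (x,y),r=cv2.minEnclosingCircle(max(cs,key=cv2.contourArea)); u,w=x+c[0]-25,y+c[1]-25
        q=pix2plane(o,s,u,w,z); print(n,th,(round(u,1),round(w,1),round(r,1)),q.round(4),(M.T@(q-o['eef_pos'])*1e3).round(1))
T,f=cam(o,s);print(f,T[:3,3])
a=cv2.resize(cv2.convertScaleAbs(s['img'][140:240,190:400,::-1],alpha=2.2,beta=10),(798,380),interpolation=2)
cv2.imwrite('pics/cw.png',a)
```

```text
dump 46 (299.9, 202.3, 14.7) [0.5491 0.084  0.19  ] [  7.4  19.  101.5]
pilot 46 (361.0, 209.5, 11.0) [0.5569 0.0186 0.16  ] [ -8.8  82.9 131.5]
306.1433644790083 [0.61356394 0.12890261 0.4542997 ]
```

View pics/cw.png

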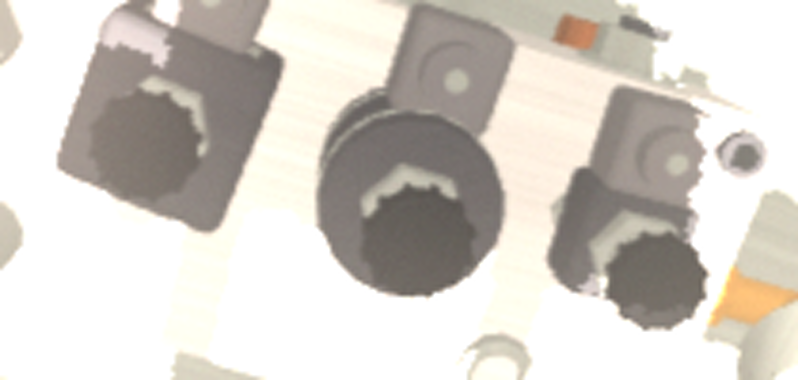

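In the crop the caps are at work (145,145), dump (418,241) and pilot (656,280), all clear.

Run:
```python
from h import *
o,s=load('w0');M=R.from_rotvec(o['ee_rot']).as_matrix()
for n,a,z in(('dump',(418,241),.190),('work',(145,145),.174),('pilot',(656,280),.160)):
    q=pix2plane(o,s,190+a[0]/3.8,140+a[1]/3.8,z); print(n,q.round(4),(M.T@(q-o['eef_pos'])*1e3).round(1))
```

```text
dump [0.5482 0.0835 0.19  ] [  6.3  19.1 101.5]
work [0.5429 0.1523 0.174 ] [ 26.2 -47.  117.5]
pilot [0.5535 0.0151 0.16  ] [-13.2  84.9 131.5]
```

```bash
python3 -m crank '[6,19,0,0,1, 0,0,40,0,1, 0,0,40,0,1, 0,0,0,0,1, 0,0,0,0,1]'
python3 - <<'E'
from h import *
o,s=snap('wrist','w1');M=R.from_rotvec(o['ee_rot']).as_matrix(); print(o['eef_pos'],o['contact_force'])
print(M.T@(np.array([.5482,.0835,.19])-o['eef_pos'])*1e3)
print(proj(o,s,o['eef_pos']),proj(o,s,(.5482,.0835,.19)))
a=cv2.resize(cv2.convertScaleAbs(s['img'][130:290,180:380,::-1],alpha=2.2,beta=10),(700,560),interpolation=2)
cv2.imwrite('pics/c1.png',a)
E
```

```text
clock: 2.82
eef_pos: [0.5486, 0.08, 0.2146]
ee_rot: [3.09, 0.566, 0.003]
contact_force: [0.3, 0.5, 0.8]
finger_gap: 0.003
finger_force: 0.0
[0.54859263 0.07997334 0.21458713] [0.30626037 0.53797988 0.758634  ]
[ 0.832092   -3.45707982 24.58606635]
(np.float64(278.6981964982313), np.float64(261.8601561794931)) (np.float64(273.50445218133495), np.float64(243.68540508362582))
```

View pics/c1.png

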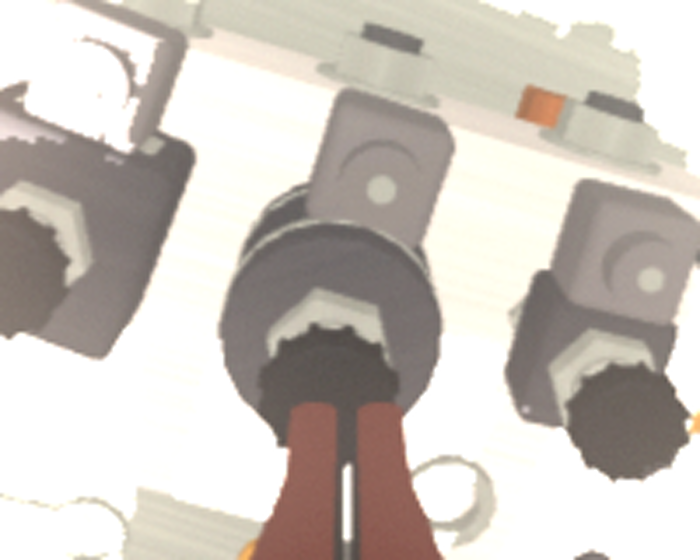

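The cap centre appears at (274,243), matching the prediction to about 1 px. Correction is (+1,-3.5).

```bash
python3 -m crank '[1,-3.5,0,0,1, 0,0,14,0,1, 0,0,7,0,1, 0,0,4,0,1, 0,0,3,0,1, 0,0,2,0,1, 0,0,0,0,1]';python3 -m crank '[0,0,2,0,1, 0,0,0,0,1]'
```

```text
clock: 3.75
eef_pos: [0.5474, 0.0851, 0.1833]
ee_rot: [-3.09, -0.569, -0.001]
contact_force: [-2.1, 0.5, 5.3]
finger_gap: 0.004
finger_force: 2.4
clock: 4.0
eef_pos: [0.5475, 0.0851, 0.1832]
ee_rot: [-3.09, -0.569, -0.003]
contact_force: [-5.2, 0.6, 11.3]
finger_gap: 0.009
finger_force: 6.0
```

```bash
python3 -m crank '[0,0,3,0,1, 0,0,0,0,1]'; python3 -m crank '[0,0,-20,0,1, 0,0,-20,0,1, 0,0,0,0,1]'
python3 - <<'E'
from h import *
o=env.get_obs();M=R.from_rotvec(o['ee_rot']).as_matrix()
print(M.T@(np.array([.5429,.1523,.174])-o['eef_pos'])*1e3)
E
```

```text
clock: 4.25
eef_pos: [0.5475, 0.0851, 0.1831]
ee_rot: [3.089, 0.569, 0.007]
contact_force: [-9.8, -0.5, 22.6]
finger_gap: 0.004
finger_force: 11.0
clock: 4.62
eef_pos: [0.5484, 0.0849, 0.2192]
ee_rot: [3.089, 0.568, 0.005]
contact_force: [-0.9, 0.1, 0.0]
finger_gap: 0.006
finger_force: 0.0
[ 18.67612793 -64.94696036  45.22760096]
```

Dump is on its stop: 22 N with no further travel. Next is the work valve.

```bash
python3 -m crank '[9,-32,0,0,1, 10,-33,0,0,1, 0,0,20,0,1, 0,0,0,0,1, 0,0,0,0,1]'
python3 - <<'E'
from h import *
o,s=snap('wrist','w2');M=R.from_rotvec(o['ee_rot']).as_matrix()
p=np.array([.5429,.1523,.174])
print(M.T@(p-o['eef_pos'])*1e3)
print(proj(o,s,o['eef_pos']),proj(o,s,p))
a=cv2.resize(cv2.convertScaleAbs(s['img'][130:290,180:380,::-1],alpha=2.2,beta=10),(700,560),interpolation=2)
cv2.imwrite('pics/c2.png',a)
E
```

```text
clock: 5.25
eef_pos: [0.5422, 0.1521, 0.1973]
ee_rot: [3.09, 0.568, -0.001]
contact_force: [0.5, -0.7, 0.5]
finger_gap: 0.006
finger_force: 0.0
[ 0.72099188  0.08931517 23.3441767 ]
(np.float64(278.699817215091), np.float64(261.85600590134106)) (np.float64(278.83911989002235), np.float64(244.59368552407648))
```

View pics/c2.png

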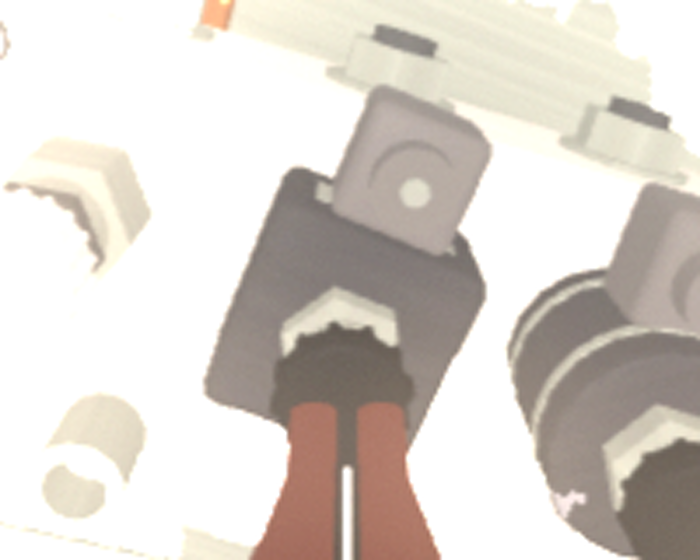

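The work cap is centred under the fingers at crop (344,392), so I can push.

```bash
python3 -m crank '[1,0,14,0,1, 0,0,7,0,1, 0,0,4,0,1, 0,0,3,0,1, 0,0,2,0,1, 0,0,2,0,1, 0,0,0,0,1]';python3 -m crank '[0,0,3,0,1, 0,0,0,0,1]'
```

```text
clock: 6.18
eef_pos: [0.543, 0.1525, 0.1673]
ee_rot: [3.09, 0.568, 0.001]
contact_force: [-3.8, -0.9, 6.8]
finger_gap: 0.003
finger_force: 3.5
clock: 6.42
eef_pos: [0.5431, 0.1525, 0.1672]
ee_rot: [3.089, 0.568, 0.005]
contact_force: [-8.2, -1.5, 17.1]
finger_gap: 0.006
finger_force: 8.6
```

The work cap is on its stop. Next is the pilot: lift well above the dump cap and travel.

```bash
python3 -m crank '[0,0,-30,0,1, 0,0,-35,0,1, -10,33,0,0,1, -10,33,0,0,1, -10,33,0,0,1, -9,33,0,0,1, 0,0,25,0,1, 0,0,0,0,1]'; python3 -m crank '[0,0,24,0,1, 0,0,0,0,1]'
python3 - <<'E'
from h import *
o,s=snap('wrist','w3');M=R.from_rotvec(o['ee_rot']).as_matrix()
p=np.array([.5535,.0151,.16])
print(M.T@(p-o['eef_pos'])*1e3)
print(proj(o,s,p))
a=cv2.resize(cv2.convertScaleAbs(s['img'][130:290,180:380,::-1],alpha=2.2,beta=10),(700,560),interpolation=2)
cv2.imwrite('pics/c3.png',a)
E
```

```text
clock: 7.42
eef_pos: [0.5528, 0.0151, 0.2003]
ee_rot: [-3.089, -0.567, 0.006]
contact_force: [0.8, 0.5, 0.1]
finger_gap: 0.006
finger_force: 0.0
clock: 7.68
eef_pos: [0.5529, 0.016, 0.1774]
ee_rot: [-3.089, -0.569, 0.005]
contact_force: [0.2, 0.2, -0.1]
finger_gap: 0.003
finger_force: 0.0
[ 0.26028117  1.04293449 17.41951487]
(np.float64(280.3264051793638), np.float64(249.00116271418906))
```

View pics/c3.png

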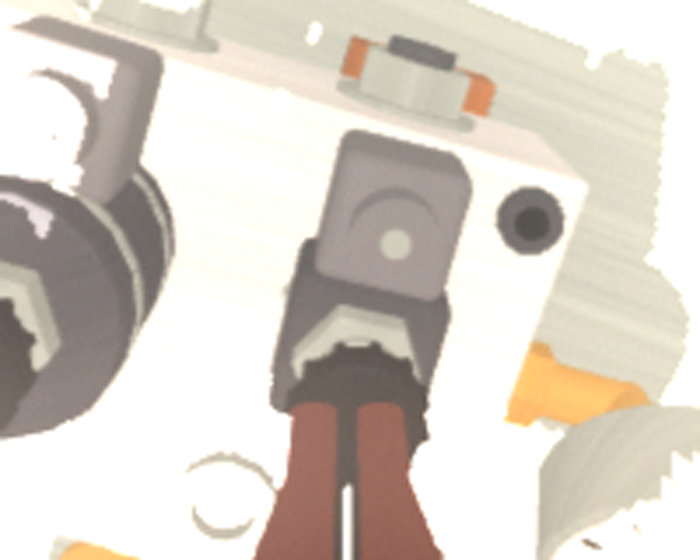

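The pilot cap is at crop (356,410), about 1 mm off along tool y. Correct and push.

```bash
python3 -m crank '[0.5,1.5,10,0,1, 0,0,6,0,1, 0,0,4,0,1, 0,0,3,0,1, 0,0,2,0,1, 0,0,2,0,1, 0,0,0,0,1]';python3 -m crank '[0,0,3,0,1, 0,0,0,0,1]'
```

```text
clock: 8.6
eef_pos: [0.5547, 0.0144, 0.1533]
ee_rot: [3.09, 0.568, 0.002]
contact_force: [-3.0, 0.6, 6.7]
finger_gap: 0.0
finger_force: 3.2
clock: 8.85
eef_pos: [0.5548, 0.0143, 0.1531]
ee_rot: [3.089, 0.568, 0.006]
contact_force: [-7.5, 0.4, 16.5]
finger_gap: 0.004
finger_force: 8.5
```

```bash
python3 -m crank '[0,0,-30,0,1, 0,0,-50,0,1, 0,0,-50,0,1, 0,0,0,0,1, 0,0,0,0,1, 0,0,0,0,1]'
python3 -c "
from bench import env; print(env.close_job())"
```

```text
clock: 9.6
eef_pos: [0.5542, 0.0143, 0.2764]
ee_rot: [-3.089, -0.568, 0.005]
contact_force: [0.1, 0.2, -0.3]
finger_gap: 0.003
finger_force: 0.0
the job is handed in; nothing more can be done
None
```

I pushed all three caps down to their stops in order (dump, work-line, pilot), each confirmed by contact force rising to 16–23 N with no further travel. The arm is clear, the job was handed in at about 9.6 s, and no verdict was returned.

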